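# Unscrew the red cap of the polish canister on the body-shop cart

## Task

Unscrew the red cap from its black canister, twisting and regripping until it lifts free, and set it open side down inside the shallow metal tray; place it, do not drop it. Leave the blue-capped canister untouched.

Things in the scene. Friction and masses are not known exactly. Their poses are not given: they have to be found in the camera images.
- red_cap: Ribbed red screw cap, 54 mm across, 32 mm tall, 0.06 kg. Origin: centre of its underside; z up, top at +32 mm. Coarse right-hand thread: anticlockwise from above loosens. Stiff at first (0.2 N m; grip about 30 N); rises 3 mm per 60 degrees: follow it. Free after 110 to 145 degrees in all; more does no harm. Stays put between twists. Grasp in any direction, fingertips 5 mm above its underside.
- canister_mouth (a point): Centre of the mouth of the black canister under the red cap: top of its 34 mm threaded neck, 145 mm above the table, z up; screwed on, the cap's underside is about 24 mm lower. Canister 80 mm across, shoulder 118 mm above the table, in a perforated metal sleeve on a 104 mm square plate bolted to the table: it cannot move or turn.
- blue_canister: The bystander: the same black canister, same holder and size but with a blue cap (54 mm across, its top 153 mm above the table), also bolted down. Origin: centre of the underside of its plate, on the table. Must not be touched.
- tray_in (a point): Centre of the inner floor (4 mm above the table) of the shallow square aluminium tray, 160 by 160 mm outside, 18 mm high, walls 4 mm thick; x and y along its sides, z up. The tray is fixed to the table.
Not all that is in view belongs to the job. What is meant by the part that bears tray_in is not turquoise, and is the smaller of those in its own colour. Of the things like the red_cap, leave any that is orange; of the rest the smaller one is meant.

How it is judged:
On the way:
1. the red cap has come off: its underside is above the canister's mouth (z of red_cap in the frame of canister_mouth above 0.005 m), for 0.1 s.
At the end, for the whole second after the job is handed in: The red cap rests inside the tray, open side down and level within 10 degrees, its underside on the tray's floor (within 6 mm), its centre within 52 mm of the tray's centre along each side, at rest and released (x of red_cap in the frame of tray_in between -0.052 and 0.052 m and y of red_cap in the frame of tray_in between -0.052 and 0.052 m and z of red_cap in the frame of tray_in between -0.006 and 0.006 m and angle between red_cap's own z axis and vertical below 0.17 rad and linear speed of red_cap below 0.02 m/s); the robot touches nothing.
It fails at once if the blue-capped canister is touched (more than 2 N) (contact force between any of the fingers, the arm, red_cap and blue_canister above 2 N).
It fails at once if the red cap is dropped: it falls unheld at more than 0.8 m/s (a fall of over 3 cm) (linear speed of red_cap above 0.8 m/s and contact force between the fingers and red_cap below 0.5 N).
It also fails if it takes over 53 s, if anything falls off the work surface, if the arm or the gripper's body presses on something with over 40 N, if the wrist force passes 120 N, or if a joint passes its speed limit or range.

## Robot

A 6-joint arm with a two-finger parallel gripper is mounted at the origin on the work surface. World frame = base frame: x ahead of the robot, y to its left, z up, the work surface at z = 0. Lengths are in m, angles in rad, forces in N, time in s.
With the tool pointing down it reaches from about 0.375 to 0.9 m from the base axis. Payload 3.1 kg.
Tool frame: the origin (TCP) lies midway between the tips of the shut fingers; the grasp point (between the pads) lies 19 mm behind it; z points along the fingers, y is the line along which they close (so a half turn about z gives the same grasp; the last joint's range is limited). The gripper opens to 85 mm and grips with 20 to 120 N. Pads are 22 mm wide; open, the fingers measure 114 mm over their backs; the gripper's body (76 mm by 85 mm) begins 54 mm behind the grasp point. The pads swing forward as they close: fully open they stand 13 mm farther back than shut.
Start: joints at [0.991, 0.527, 1.433, -0, 1.181, -0.178], TCP at [0.244, 0.575, 0.231] pointing down, gripper open.
Joint ranges: [-3.08, 3.08], [-0.75, 2.2], [0.22, 2.44], [-1.43, 4.57], [0, 2.65], [-2.85, 2.85]. Speed limits (rad/s): [2.79, 2.79, 3.14, 3.14, 3.14, 3.14].

## Interface

Orientations are given as a unit quaternion [x, y, z, w].
In Python, from station import manip gives the robot as it stands.
- The arm moves only by the tool step_arm, never from a script. Its argument "targets" is text: rows parted by semicolons, each of 4 numbers parted by spaces: the shift along the tool's x, y, z in mm, then the turn about the tool's z in degrees. A call has 1 to 12 rows; each row is the pose to reach, as a shift and turn from the pose commanded when the call began, along the tool's axes at that moment; what a row does not reach only later rows make up. A row lasts 1/10 s, in which the tool goes at most 50 mm and 8.59 degrees, less where a joint would pass 70% of its speed; a pose out of reach is approached as far as the arm can. A call with a gripper value outside its range is refused whole. "gripper" is the closure, from 0 (fully open) to 1 (shut), set as the call begins (left out, the last holds). The fingers move at their own pace and stop on an object; "squeeze" is the grip in N (left out, the last holds). Time passes only in rows, so rows that repeat a pose let the fingers close. It gives the time, the measured TCP pose, the force, the opening and the grip force at its end, in the units of the state.
- manip.sense(): the state, without advancing time (a new reading comes with each control period).
- manip.snapshot(name): name is "scene" or "top"; returns the picture (480x640x3 uint8, red, green, blue); there is no depth.
- manip.get_calibration(name): a dict with "fov_y" (degrees; the focal length in pixels is half the picture's height over the tangent of half this angle, whatever the lens; pixels are square), "cx", "cy" (the principal point, pixels), "extrinsics" (4x4, takes a point from camera to world coordinates). Camera axes: x right, y down, z forward; pixel columns grow to the right and rows downward; lengths in m; the calibration is good to about 2 mm. A picture is of the moment at which its call begins. get_calibration takes no time and is no camera call.
- manip.sign_off(): hands the job in; it is judged then, once.
Trained networks look in the newest picture that a camera, given by its name, has taken for a name from the list of things; names that differ only in an ending like _2 or _b are one class to them, and where a whole thing is asked for, a point or a joint stands for the part that bears it (a point fixed in the world has none). Each returns a list of dicts, best first, with "p" (0 to 1); they miss things now and then, are a little off and sometimes report something else, mostly with a low value. They report only what shows in the picture. A call takes as long as a camera call. They do not tell look-alikes from the thing itself.
- manip.recognise(camera, query): "position" ([column, row] in pixels, amid what is visible of it).
- manip.masks_of(camera, query): "pixels" (480x640 bool, what is visible of it) and "position" ([column, row] in pixels, amid what is visible of it).
- manip.mark_of(camera, query): "position" ([column, row] in pixels: a listed point, or the origin of a listed thing).
The state is a dict: "t": time; "q": joint angles; "qd": joint speeds; "tau": joint torques, N m; "tcp_pos": TCP position; "tool_rot": TCP orientation; "force": force on the tool from outside, world axes, zero at the start; "ft_torque": the same for the moment, N m; "finger_gap": opening from 0.0 (shut) to 1.0 (fully open); "gripper_force": force on a finger pad.
Only numpy, scipy, OpenCV 4.12 (cv2) and the standard library are available. Lean on these libraries where they do the work, as an engineer would, in place of code of your own. Each camera call takes 0.05 s, during which the arm holds its last target. There are 200 camera calls.

## Working session

There is one attempt and no reset: what is moved stays moved. The work goes in short steps, Python scripts to look and compute and a tool call to move; the robot and the scene stay as the last step left them, time stands still between calls to the robot, and variables do not carry over. Pictures are saved under pics/ and viewed, at most 10 in all, crops included, and the job is handed in when it is done.

Besides the shell and the picture viewer there is one more tool, called after ">>>" as name(argument=value, ...) on one line, values as JSON. step_arm: Moves the arm, as the interface text tells. Its arguments: {"type":"object","properties":{"targets":{"type":"string"},"gripper":{"type":"number"},"squeeze":{"type":"number"}},"required":["targets"]}

```bash
mkdir -p pics
cat > h.py <<'E'
import numpy as np, cv2
from station import manip
def ray(cam,px):
    c=manip.get_calibration(cam); f=240/np.tan(np.radians(c["fov_y"])/2); E=np.array(c["extrinsics"])
    d=E[:3,:3]@np.array([(px[0]-c["cx"])/f,(px[1]-c["cy"])/f,1]); return E[:3,3],d
def atz(cam,px,z):
    o,d=ray(cam,px); return np.round(o+d*(z-o[2])/d[2],4)
def proj(cam,p):
    c=manip.get_calibration(cam); f=240/np.tan(np.radians(c["fov_y"])/2); E=np.array(c["extrinsics"])
    q=E[:3,:3].T@(np.array(p)-E[:3,3]); return np.round([c["cx"]+f*q[0]/q[2],c["cy"]+f*q[1]/q[2]],1)
E
python3 - <<'E'
from h import *
ims={}
for c in("scene","top"):
    im=manip.snapshot(c); cv2.imwrite(f"pics/{c}0.png",im[:,:,::-1]); print(c,{k:np.round(v,3).tolist() for k,v in manip.get_calibration(c).items()})
    for q,z in(("red_cap",.121),("canister_mouth",.145),("blue_canister",0),("tray_in",.004)):
        for r in manip.mark_of(c,q): print(c,q,np.round(r["p"],2),np.round(r["position"],1),atz(c,r["position"],z))
s=manip.sense();print(s["t"],s["tcp_pos"],s["tool_rot"])
E
```

```text
scene {'fov_y': 54.869, 'cx': 307.469, 'cy': 236.064, 'extrinsics': [[0.239, 0.674, -0.699, 1.012], [0.971, -0.169, 0.169, -0.11], [-0.004, -0.719, -0.695, 0.698], [0.0, 0.0, 0.0, 1.0]]}
scene red_cap 0.92 [167.5 284.3] [ 0.4857 -0.2167  0.121 ]
scene red_cap 0.9 [233.7 326.5] [ 0.5937 -0.1227  0.121 ]
scene red_cap 0.65 [141.3 294.9] [ 0.498  -0.2578  0.121 ]
scene blue_canister 0.65 [321. 345.] [0.5814 0.0178 0.    ]
scene tray_in 0.97 [434.1 295.6] [0.5307 0.2543 0.004 ]
scene tray_in 0.86 [293.6 256.3] [0.3651 0.0172 0.004 ]
scene tray_in 0.64 [404.8 197.4] [0.2417 0.314  0.004 ]
top {'fov_y': 53.916, 'cx': 324.346, 'cy': 247.129, 'extrinsics': [[-0.011, -0.995, 0.101, 0.351], [-1.0, 0.009, -0.017, 0.033], [0.016, -0.102, -0.995, 0.9], [0.0, 0.0, 0.0, 1.0]]}
top red_cap 0.95 [485.6 206.7] [ 0.4963 -0.2521  0.121 ]
top red_cap 0.88 [458.4 281. ] [ 0.372  -0.2012  0.121 ]
top red_cap 0.56 [399.8 211.9] [ 0.4886 -0.107   0.121 ]
top canister_mouth 0.97 [493.5 203.1] [ 0.4977 -0.2566  0.145 ]
top canister_mouth 0.73 [201.4 206.5] [0.4957 0.2185 0.145 ]
top blue_canister 0.96 [324.6 181.3] [0.5714 0.0162 0.    ]
top tray_in 0.91 [201.8 208.1] [0.5196 0.2523 0.004 ]
top tray_in 0.88 [326.8 288.8] [0.363  0.0143 0.004 ]
top tray_in 0.63 [161.5 356.5] [0.2411 0.3224 0.004 ]
0.5 [0.24436222 0.57518106 0.23126989] [ 1.99566354e-01  9.79884313e-01 -5.59974456e-05 -1.92800401e-05]
```

View pics/scene0.png

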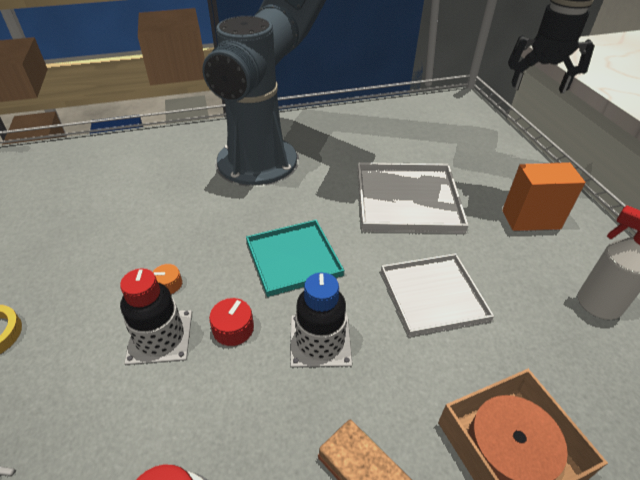

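View pics/top0.png

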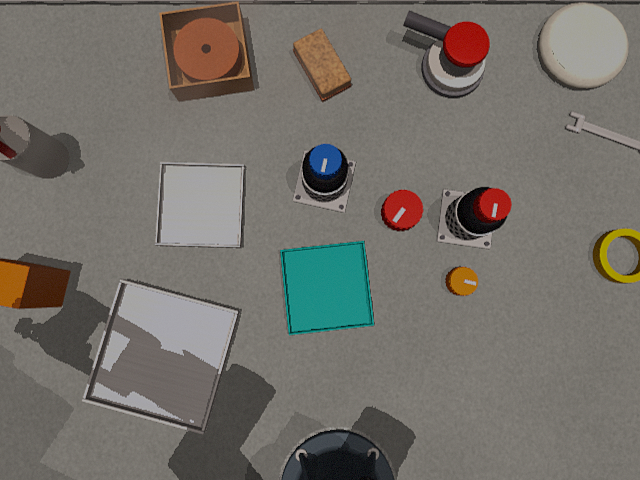

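Red things that could be meant:
- Cap on the canister, top (490,205).
- Loose, larger red cap on the table, top (402,210).
- Orange cap, top (462,281), which is excluded.
- Red-topped item, top (466,44).

The trays are turquoise (327,288), the large grey one (161,356) and the small grey one (202,205). I choose the cap on the canister and the small grey tray, and will check the cap in one crop.

Run:
```python
from h import *
im=cv2.imread("pics/top0.png"); cv2.imwrite("pics/crop.png",cv2.resize(im[150:310,370:530],None,fx=3.5,fy=3.5,interpolation=cv2.INTER_CUBIC))
for cam in("top","scene"):
    im=cv2.imread(f"pics/{cam}0.png").astype(int); m=((im[:,:,2]>110)&(im[:,:,1]<60)&(im[:,:,0]<60)).astype(np.uint8)
    n,_,st,ce=cv2.connectedComponentsWithStats(m)
    for s,c in zip(st[1:],ce[1:]):
        if s[4]>200: print(cam,s,c.round(1))
def tri(a,b):
    (o1,d1),(o2,d2)=ray("scene",a),ray("top",b); A=np.c_[d1,-d2]; t=np.linalg.lstsq(A,o2-o1,rcond=None)[0]; return o1+t[0]*d1,o2+t[1]*d2
print(tri((141.3,294.9),(485.6,206.7)), tri((434.1,295.6),(201.8,208.1)))
for c in("top","scene"): print([proj(c,(.497+x,-.255+y,.153)) for x,y in((0,0),(.027,0),(-.027,0),(0,.027),(0,-.027))])
```

```text
top [ 445   22   44   42 1472] [466.9  42.3]
top [479 188  32  32 728] [494.9 203.3]
top [ 384  190   39   39 1084] [403.4 208.1]
scene [121 270  36  27 606] [137.4 282.8]
scene [210 299  42  36 982] [229.6 317. ]
scene [137 465  54  15 539] [164.6 473.3]
(array([ 0.49648316, -0.25820201,  0.11924799]), array([ 0.49697833, -0.25335648,  0.11756577])) (array([ 0.52331775,  0.25987858, -0.00659771]), array([ 0.5218451 ,  0.25524474, -0.0080081 ]))
[array([494.4, 202.6]), array([493.6, 186.2]), array([495.2, 219.1]), array([477.8, 202.7]), array([511. , 202.5])]
[array([137.9, 281. ]), array([137.6, 294.3]), array([138.2, 268.3]), array([155.8, 277.8]), array([119.7, 284.2])]
```

View pics/crop.png

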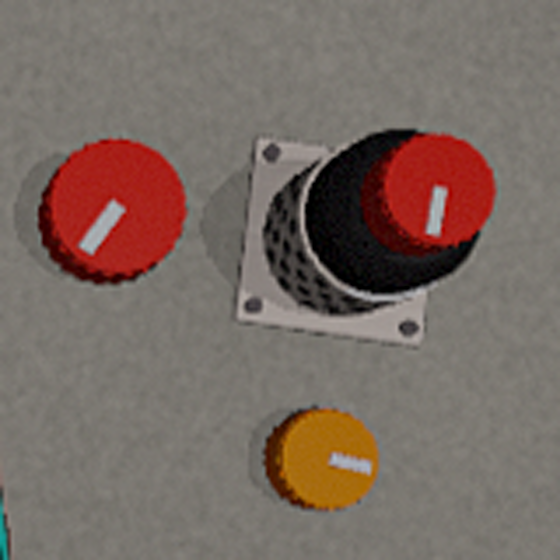

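The crop shows the smaller red cap on the canister at top (494,203), a larger loose red one at (403,208) and the orange one at (462,281). The projected model puts the cap at about (0.497, -0.255), matching to a millimetre or so.

>>> step_arm(targets="-336 -264 0 85;-336 -264 0 85;-336 -264 0 85;-336 -264 0 85;-336 -264 0 85;-336 -264 0 85;-336 -264 0 85;-336 -264 0 85;-336 -264 0 85;-336 -264 0 85;-336 -264 0 85;-336 -264 0 85", gripper=0, squeeze=40)

```text
t: 1.7
tcp_pos: [0.4502, 0.2009, 0.2314]
tool_rot: [0.808, 0.589, 0.0, -0.0]
force: [0.1, -0.5, -0.2]
finger_gap: 1.002
gripper_force: 0.0
```

```bash
cat >> h.py <<'E'
from scipy.spatial.transform import Rotation as Ro
def go(p):
    s=manip.sense(); R=Ro.from_quat(s["tool_rot"]).as_matrix()
    print("t",s["t"],"tcp",np.round(s["tcp_pos"],4),"q",np.round(s["q"],2),"x",R[:,0].round(3),"z",R[:,2].round(3),"gap",s["finger_gap"],"gf",s["gripper_force"],"F",np.round(s["force"],1))
    print("shift mm",np.round(R.T@(np.array(p)-s["tcp_pos"])*1000,1))
E
python3 -c "from h import *; go((.497,-.255,.20))"
```

```text
t 1.7 tcp [0.4502 0.2009 0.2314] q [0.19 0.35 1.76 0.   1.03 0.5 ] x [0.307 0.952 0.   ] z [-0.  0. -1.] gap 1.0018397954929796 gf 0.0 F [ 0.1 -0.5 -0.2]
shift mm [-419.6  184.4   31.3]
```

>>> step_arm(targets="-420 184 0 90;-420 184 0 90;-420 184 0 90;-420 184 0 90;-420 184 0 90;-420 184 0 90;-420 184 0 90;-420 184 0 90;-420 184 0 90;-420 184 0 90;-420 184 0 90;-420 184 0 90")

```text
t: 2.9
tcp_pos: [0.4956, -0.2551, 0.2311]
tool_rot: [0.988, -0.155, -0.0, -0.0]
force: [-0.3, 0.9, 0.2]
finger_gap: 0.999
gripper_force: 0.0
```

```bash
python3 -c "
from h import *; go((.497,-.255,.122))
im=manip.snapshot('scene'); cv2.imwrite('pics/s1.png',cv2.resize(im[150:390,40:360,::-1],None,fx=2.4,fy=2.4))"
```

```text
t 2.9 tcp [ 0.4956 -0.2551  0.2311] q [-0.68  0.44  1.6   0.    1.1   1.21] x [ 0.952 -0.307 -0.001] z [-0.  0. -1.] gap 0.9992012566643478 gf 0.0 F [-0.3  0.9  0.2]
shift mm [  1.4  -0.5 109.1]
```

View pics/s1.png

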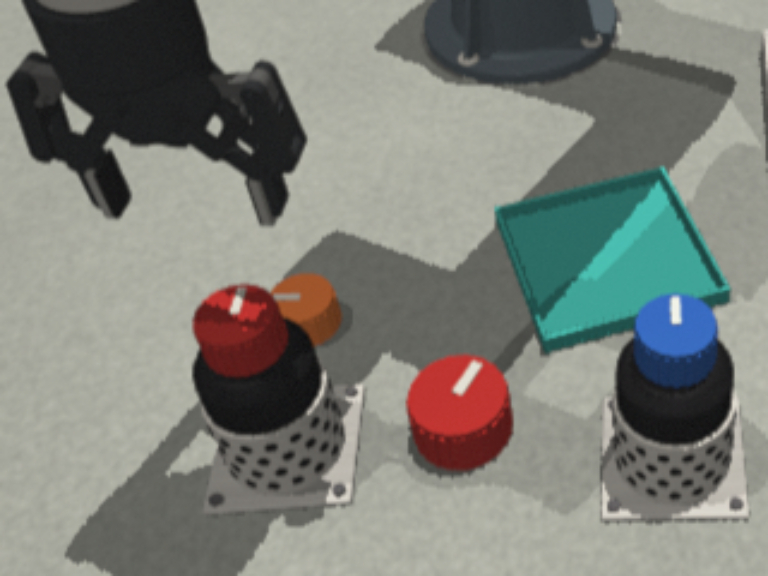

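The gripper stands open straight above the red cap (crop 240,300), clear of the blue one. I'll descend and close.

>>> step_arm(targets="1 0 30 0;1 0 60 0;1 0 85 0;1 0 100 0;1 0 108 0;1 0 108 0;1 0 108 0")

```text
t: 3.65
tcp_pos: [0.497, -0.2556, 0.124]
tool_rot: [0.988, -0.156, 0.001, 0.0]
force: [0.1, 0.0, -0.1]
finger_gap: 1.004
gripper_force: 0.0
```

>>> step_arm(targets="0 0 0 0;0 0 0 0;0 0 0 0;0 0 0 0;0 0 0 0;0 0 0 0;0 0 0 0;0 0 0 0", gripper=1, squeeze=40)

```text
t: 4.45
tcp_pos: [0.4968, -0.2563, 0.1242]
tool_rot: [0.988, -0.157, 0.001, 0.0]
force: [-0.8, 1.0, 6.4]
finger_gap: 0.6
gripper_force: 41.1
```

>>> step_arm(targets="0 0 -0.25 -5;0 0 -0.5 -10;0 0 -0.75 -15;0 0 -1 -20;0 0 -1.25 -25;0 0 -1.5 -30;0 0 -1.75 -35;0 0 -2 -40;0 0 -2.25 -45;0 0 -2.5 -50;0 0 -2.75 -55;0 0 -3 -60")

```text
t: 5.65
tcp_pos: [0.4965, -0.2562, 0.1266]
tool_rot: [0.933, 0.36, 0.0, 0.0]
force: [0.2, -0.8, 2.1]
finger_gap: 0.602
gripper_force: 41.2
```

```bash
python3 -c "
from h import *; go((.497,-.255,.122)); print(manip.sense()['ft_torque'])
im=manip.snapshot('scene'); cv2.imwrite('pics/s2.png',cv2.resize(im[200:380,60:300,::-1],None,fx=3,fy=3))"
```

```text
t 5.65 tcp [ 0.4965 -0.2562  0.1266] q [-0.68  0.58  1.7  -0.    0.86  0.16] x [ 0.741  0.671 -0.   ] z [ 0.001 -0.001 -1.   ] gap 0.60199969645113 gf 41.1509358510375 F [ 0.2 -0.8  2.1]
shift mm [ 1.2 -0.5  4.6]
[-0.15930701  0.0801002  -0.0202535 ]
```

View pics/s2.png

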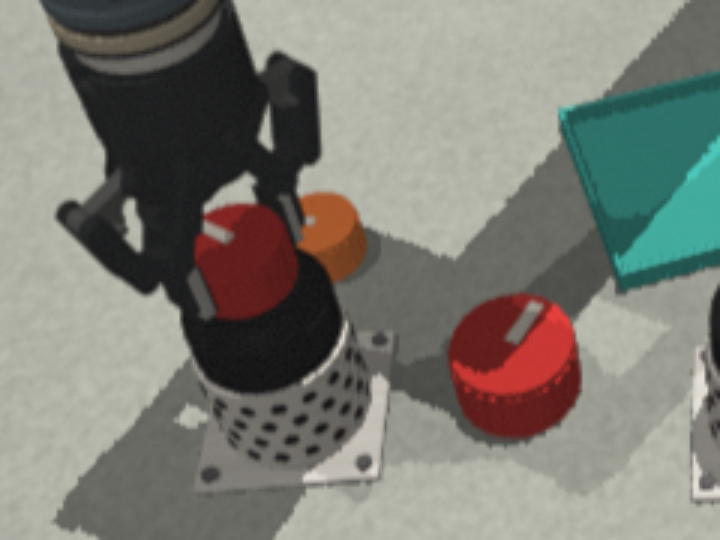

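The cap's white mark (crop 215,232) has turned about 60° with the fingers, so the grip holds. I'll carry on to 155°.

>>> step_arm(targets="0 0 -0.25 -5;0 0 -0.5 -10;0 0 -0.75 -15;0 0 -1 -20;0 0 -1.25 -25;0 0 -1.5 -30;0 0 -1.75 -35;0 0 -2 -40;0 0 -2.25 -45;0 0 -2.5 -50;0 0 -2.75 -55;0 0 -3 -60")

```text
t: 6.9
tcp_pos: [0.496, -0.2554, 0.1288]
tool_rot: [0.629, 0.778, 0.0, -0.001]
force: [0.5, -0.6, -0.8]
finger_gap: 0.602
gripper_force: 41.7
```

>>> step_arm(targets="0 0 -0.3 -5;0 0 -0.6 -10;0 0 -0.9 -15;0 0 -1.2 -20;0 0 -1.5 -25;0 0 -1.8 -30;0 0 -2 -35;0 0 -2 -35")

```text
t: 7.7
tcp_pos: [0.4959, -0.2555, 0.1309]
tool_rot: [0.367, 0.93, 0.0, -0.001]
force: [-0.5, -0.7, -1.4]
finger_gap: 0.602
gripper_force: 41.7
```

>>> step_arm(targets="0 0 -2 0;0 0 -5 0;0 0 -8 0;0 0 -12 0;0 0 -16 0;0 0 -20 0")

```text
t: 8.3
tcp_pos: [0.4966, -0.2559, 0.1519]
tool_rot: [0.367, 0.93, -0.0, 0.0]
force: [-0.7, 0.1, -1.4]
finger_gap: 0.605
gripper_force: 41.8
```

>>> step_arm(targets="0 0 -20 0;0 0 -50 0;0 0 -80 0;0 0 -80 0")

```text
t: 8.7
tcp_pos: [0.4989, -0.2576, 0.236]
tool_rot: [0.367, 0.93, -0.001, 0.005]
force: [0.6, -0.4, -1.2]
finger_gap: 0.602
gripper_force: 41.9
```

```bash
python3 -c "
from h import *
im=manip.snapshot('scene'); cv2.imwrite('pics/s3.png',cv2.resize(im[130:370,40:360,::-1],None,fx=2.4,fy=2.4))
go((.522,.255,.232))
for c in('scene','top'):
  if c=='top': manip.snapshot(c)
  for r in manip.masks_of(c,'tray_in'):
    m=r['pixels'].astype(np.uint8); b=cv2.boxPoints(cv2.minAreaRect(cv2.findNonZero(m))); print(c,r['p'],r['position'],m.sum(),[atz(c,x,.018 if c=='top' else .01)[:2].tolist() for x in b])"
```

```text
t 8.75 tcp [ 0.4977 -0.2567  0.2338] q [-0.68  0.43  1.6   0.    1.1  -1.5 ] x [-0.731  0.682 -0.006] z [ 0.005 -0.004 -1.   ] gap 0.5970405325251029 gf 41.92137831822038 F [-0.1  0.3 -0.3]
shift mm [3.313e+02 3.907e+02 1.000e-01]
scene 0.9 [408.7, 199.5] 6947 [[0.3323, 0.163], [0.0832, 0.2476], [0.1596, 0.5196], [0.3953, 0.3924]]
scene 0.84 [434.9, 294.9] 6262 [[0.4382, 0.1768], [0.4413, 0.4004], [0.6161, 0.33], [0.6078, 0.1387]]
scene 0.7 [289.5, 257.9] 4698 [[0.2895, -0.0729], [0.2529, 0.1149], [0.4445, 0.1023], [0.4674, -0.0617]]
top 0.78 [167.0, 175.8] 692 [[0.5646, 0.3639], [0.6346, 0.3036], [0.6019, 0.2683], [0.5325, 0.3288]]
```

View pics/s3.png

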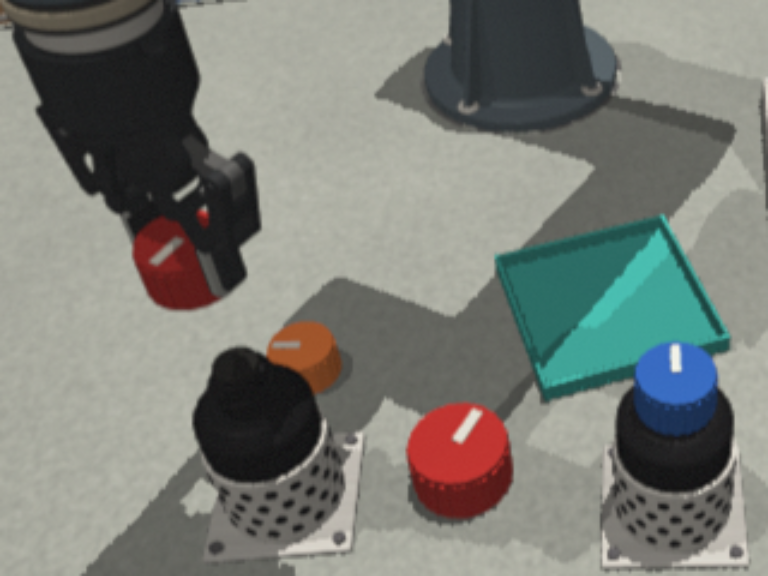

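The cap is held free above the bare neck (crop 180,265). I'll carry it to the tray.

>>> step_arm(targets="15 18 0 0;45 53 0 0;76 90 0 0;106 125 0 0;136 161 0 0;166 196 0 0;196 231 0 0;226 266 0 0;256 301 0 0;286 337 0 0;312 368 0 0;330 389 0 0")

```text
t: 10.1
tcp_pos: [0.5193, 0.2564, 0.2296]
tool_rot: [0.366, 0.931, -0.001, -0.001]
force: [0.2, -1.0, 0.1]
finger_gap: 0.603
gripper_force: 42.0
```

>>> step_arm(targets="0 0 0 0;0 0 40 0;0 0 80 0;0 0 120 0;0 0 150 0;0 0 170 0;0 0 185 0;0 0 195 0;0 0 195 0;0 0 195 0")

```text
t: 11.1
tcp_pos: [0.521, 0.2537, 0.0368]
tool_rot: [0.367, 0.93, 0.0, 0.0]
force: [-0.7, -0.2, 0.1]
finger_gap: 0.6
gripper_force: 42.0
```

```bash
python3 -c "
from h import *
im=manip.snapshot('scene'); cv2.imwrite('pics/s4.png',cv2.resize(im[200:360,350:510,::-1],None,fx=3.5,fy=3.5))
go((.522,.254,.012))"
```

```text
t 11.15 tcp [0.5213 0.2539 0.0372] q [ 0.26  0.75  1.68 -0.    0.71 -0.56] x [-0.731  0.682 -0.001] z [ 0.002  0.    -1.   ] gap 0.606688337874193 gf 41.9891544431448 F [ 0.6 -0.3 -0.2]
shift mm [-0.4  0.5 25.2]
```

View pics/s4.png

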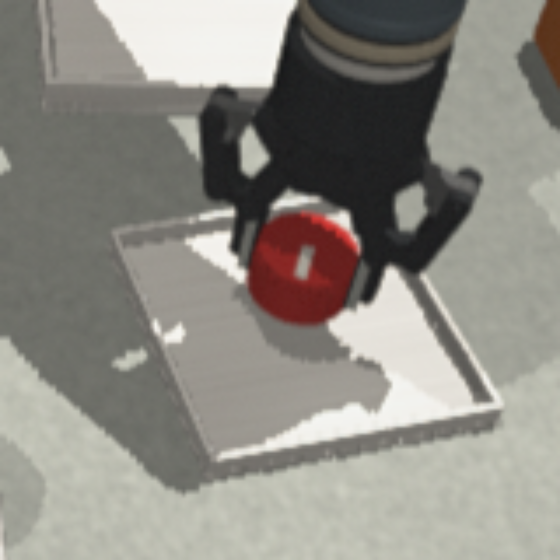

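Cap is above the middle of the small tray (crop 305,270). I'll lower it until it touches.

>>> step_arm(targets="0 0 6 0;0 0 12 0;0 0 18 0;0 0 22 0;0 0 24 0;0 0 26 0;0 0 26 0")

```text
t: 11.85
tcp_pos: [0.5204, 0.2537, 0.01]
tool_rot: [0.367, 0.93, -0.0, -0.0]
force: [0.6, -0.2, -1.0]
finger_gap: 0.603
gripper_force: 42.0
```

>>> step_arm(targets="0 0 0.5 0;0 0 1 0;0 0 1.5 0;0 0 2 0;0 0 2.5 0;0 0 2.5 0")

```text
t: 12.45
tcp_pos: [0.5205, 0.2538, 0.0078]
tool_rot: [0.367, 0.93, -0.0, -0.0]
force: [-0.3, -0.4, -0.9]
finger_gap: 0.604
gripper_force: 42.0
```

>>> step_arm(targets="0 0 0.4 0;0 0 0.8 0;0 0 1.2 0;0 0 1.5 0;0 0 1.5 0")

```text
t: 12.95
tcp_pos: [0.5206, 0.2537, 0.0069]
tool_rot: [0.367, 0.93, 0.0, 0.0]
force: [-1.0, -1.1, 5.2]
finger_gap: 0.601
gripper_force: 42.5
```

Contact at 5 N. I'll release part-way, then rise.

>>> step_arm(targets="0 0 0 0;0 0 0 0;0 0 0 0;0 0 0 0;0 0 0 0", gripper=0.2)

```text
t: 13.45
tcp_pos: [0.5205, 0.2538, 0.0062]
tool_rot: [0.367, 0.93, -0.0, -0.0]
force: [-0.2, 0.7, 0.3]
finger_gap: 0.805
gripper_force: 0.0
```

>>> step_arm(targets="0 0 -10 0;0 0 -30 0;0 0 -60 0;0 0 -100 0;0 0 -140 0;0 0 -170 0;0 0 -170 0;0 0 -170 0")

```text
t: 14.25
tcp_pos: [0.5206, 0.2538, 0.1775]
tool_rot: [0.367, 0.93, 0.001, 0.001]
force: [-1.4, 0.1, -0.6]
finger_gap: 0.798
gripper_force: 0.0
```

```bash
python3 -c "
from h import *
im=manip.snapshot('scene'); cv2.imwrite('pics/s5.png',cv2.resize(im[200:360,350:510,::-1],None,fx=3.5,fy=3.5))
go((.522,.254,.012))"
```

```text
t 14.3 tcp [0.5198 0.2536 0.1762] q [ 0.26  0.53  1.61 -0.    1.   -0.56] x [-0.731  0.682  0.   ] z [-0.001 -0.    -1.   ] gap 0.8002735127602804 gf 0.0 F [-0.2  0.1 -0.4]
shift mm [ -1.4   2.  164.2]
```

View pics/s5.png

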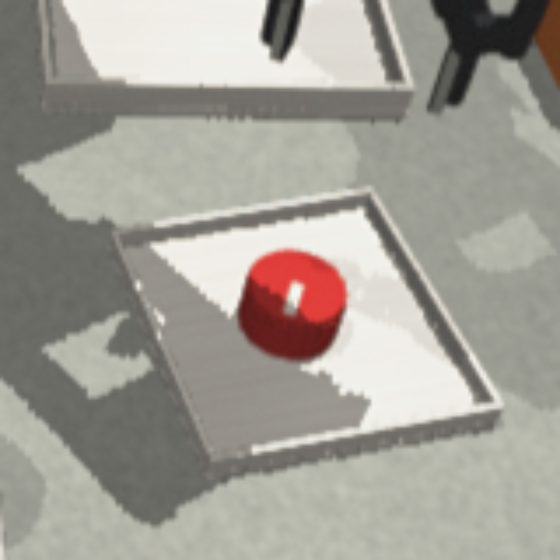

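The cap stands level and upright near the middle of the small tray (crop 293,305), released, with the gripper clear above it.

```bash
python3 -c "
from h import *
print(manip.sign_off())"
```

```text
the job is handed in; nothing more can be done
None
```

The red cap is off its canister and stands open side down near the middle of the small metal tray, set down and released; the blue-capped canister was left alone, and the job was handed in at about 14 s (no verdict was returned).

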